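# Sort the stray small parts into the kit trays

### The arm

A 7-joint arm with a two-finger parallel gripper is mounted at the origin on a cart in front of the work surface, level with it; the furniture and walls round the work are solid. World frame = base frame: x ahead of the robot, y to its left, z up, the work surface at z = 0. Lengths are in m, angles in rad, forces in N, time in s.
With the tool pointing down it reaches from about 0.4 to 0.85 m from the base axis. Payload 10.4 kg.
Tool frame: the origin (TCP) lies on the centre line of the jaws, within the pads' length; the fingertips stand 11 mm ahead of it and the grasp point (between the pads) lies 8 mm behind it (manip.finger_overhang is the distance from the TCP to the fingertips, in m); z points along the fingers, y is the line along which they close (so a half turn about z gives the same grasp; the last joint's range is limited). The gripper opens to 85 mm and grips with 20 to 120 N. Pads are 22 mm wide; open, the fingers measure 114 mm over their backs; the gripper's body (76 mm by 85 mm) begins 54 mm behind the grasp point. The pads swing forward as they close: fully open they stand 13 mm farther back than shut.
Start: joints at [1.219, 0.332, -0.065, 1.46, 0.022, 1.35, -0.088], TCP at [0.202, -0.592, 0.242] pointing down, gripper open.
Joint ranges: [-2.6, 2.6], [-0.5, 2.12], [-1.47, 1.34], [0.16, 2.42], [-1.27, 4.41], [0.06, 2.06], [-2.6, 2.6]. Speed limits (rad/s): [2.22, 2.22, 2.79, 2.79, 3.14, 3.14, 3.14].

### API

Orientations are given as a unit quaternion [x, y, z, w].
In Python, from workcell import manip, imaging, workorder gives the robot as it stands.
- The arm moves only by the tool jog_arm, never from a script. Its argument "deltas" is a list of rows, each an object with "gripper": the opening, from 0 (shut) to 1 (fully open); "offset": the shift along the tool's x, y, z in m, a list of three; "rotation": the turn, a rotation vector about the tool's x, y, z in degrees, a list of three. In form: [{"gripper": gripper, "offset": [tx, ty, tz], "rotation": [ax, ay, az]}, ...]. A call has 1 to 20 rows; each row shifts and turns the commanded pose from where the row before left it, along the tool's axes as they then stand; what a row does not reach is not made up. A row lasts 1/10 s, in which the tool goes at most 50 mm and 8.59 degrees, less where a joint would pass 70% of its speed; a pose out of reach is approached as far as the arm can. A call with a gripper value outside its range is refused whole. The fingers move at their own pace and stop on an object; "newtons" is the grip in N (left out, the last holds). Time passes only in rows, so rows that do not move let the fingers close. It gives the time, the measured TCP pose, the force, the opening and the grip force at its end, in the units of the state.
- manip.get_obs(): the state, without advancing time (a new reading comes with each control period).
- imaging.camera(name): name is "side" or "top" or "wrist"; returns the picture (384x512x3 uint8, blue, green, red); there is no depth.
- imaging.camera_model(name): a dict with "camera_matrix" (3x3 intrinsics, pixels), "world_to_cam" (4x4, takes a point from world to camera coordinates); the wrist camera has in their place "hand_eye" (4x4, takes a point from camera to tool coordinates, whose origin is the TCP and whose axes are the flange's). Camera axes: x right, y up, looking along -z (the intrinsics and any distortion apply to the point x, -y, -z); pixel columns grow to the right and rows downward; lengths in m; the calibration is good to about 2 mm. A picture is of the moment at which its call begins: read the wrist's pose just before it. camera_model takes no time and is no camera call.
- workorder.hand_in(): hands the job in; it is judged then, once.
The state is a dict: "clock": time; "joint_pos": joint angles; "joint_velocities": joint speeds; "tau": joint torques, N m; "position": TCP position; "ee_rot": TCP orientation; "ft_force": force on the tool from outside, world axes, zero at the start; "torque": the same for the moment, N m; "grip_width": opening from 0.0 (shut) to 1.0 (fully open); "grasp_force": force on a finger pad.
Only numpy, scipy, OpenCV 4.12 (cv2) and the standard library are available. Lean on these libraries where they do the work, as an engineer would, in place of code of your own. Each camera call takes 0.05 s, during which the arm holds its last target. There are 200 camera calls.

### The job

Three small coaxial parts and an eye loupe lie mixed along the front of the bench; each of the four grey trays holds one sample of its kind in one bay. Put each loose part into the empty bay of the tray whose sample is the same kind, resting on the bay's floor as its sample does: the through-adapter and the attenuator flat on their sides (turned any way), the stepped adapter and the loupe standing upright. They are precision parts, so set them down gently rather than dropping them, and do not shift the reel of braid or the roll of tape.

Things in the scene. Friction and masses are not known exactly. Their poses are not given: they have to be found in the camera images.
- through: Straight brass-coloured coaxial through-adapter, two equal thin ends and a hexagon in the middle, 24 mm long, 10 mm wide, 9 mm high. Lies on its side. Origin: centre of the underside as it lies; y along its length, z up, so it is gripped from above with the fingers closing along its x. Loose, 14 to 28 g.
- loupe: Black eye loupe, a short hollow-looking cone (solid to the touch) standing on its wide rim, 42 mm across at the bottom, narrower at the top, 34 mm high; grip it low. Origin: centre of the underside; z up. Round about z. Loose, 28 to 56 g.
- stepped: Stepped silvery coaxial adapter standing upright, 35 mm tall: a ribbed nut 19 mm across at the bottom, then narrower steps up to a thin top; it tapers, so grip it low, on the nut. Origin: centre of the underside; z up, its long axis. Round about z. Loose, 14 to 28 g.
- attenuator: Coaxial attenuator: a black body 20 mm long and 14 mm wide, 12 mm high, with a thin brass-coloured end 8 mm thick sticking out at each end, 38 mm long in all. Lies on its side. Origin: centre of the underside as it lies; y along its length, z up, so it is gripped from above with the fingers closing along its x. Loose, 14 to 28 g.
- tray_through: Fixed grey open tray, 121 (x) x 78 (y) x 9 mm high, walls and floor 3 mm; a divider along y splits it into two bays, each 56 (x) x 72 (y) mm inside. Its -x bay holds a fixed sample of its kind: a brass-coloured hexagon-waisted through-adapter lying along the tray's x, 24 mm long. The +x bay is empty, centre 29.5 mm from the origin along +x. All four trays are alike. Origin: centre of the underside.
- tray_loupe: Fixed grey open tray, 121 (x) x 78 (y) x 9 mm high, walls and floor 3 mm; a divider along y splits it into two bays, each 56 (x) x 72 (y) mm inside. Its -x bay holds a fixed sample of its kind: a black eye loupe standing on its wide rim, top 37 mm above the bench. The +x bay is empty, centre 29.5 mm from the origin along +x. All four trays are alike. Origin: centre of the underside.
- tray_stepped: Fixed grey open tray, 121 (x) x 78 (y) x 9 mm high, walls and floor 3 mm; a divider along y splits it into two bays, each 56 (x) x 72 (y) mm inside. Its -x bay holds a fixed sample of its kind: a stepped silvery adapter standing upright, its top 38 mm above the bench. The +x bay is empty, centre 29.5 mm from the origin along +x. All four trays are alike. Origin: centre of the underside.
- tray_attenuator: Fixed grey open tray, 121 (x) x 78 (y) x 9 mm high, walls and floor 3 mm; a divider along y splits it into two bays, each 56 (x) x 72 (y) mm inside. Its -x bay holds a fixed sample of its kind: an attenuator with black body and brass-coloured ends, lying along the tray's x, 38 mm long. The +x bay is empty, centre 29.5 mm from the origin along +x. All four trays are alike. Origin: centre of the underside.
- wick_reel: Small copper-coloured reel of braid with a blue hub, lying among the loose parts at the front, 48 mm across, 12 mm high, loose; a bystander. Origin: centre of the underside.
- tape_reel: Roll of amber tape lying behind the trays, 68 mm across, 19 mm high, loose; a bystander. Origin: centre of the underside.
Mind the look-alikes: they are no part of the job. What is shaped like the stepped but orange or pink is not meant.

How it is judged:
At the end, for the whole second after the job is handed in: Each part at rest on the floor of the empty bay of its kind's tray (origin 6 to 53 mm along tray +x, within 31 mm in y); lying parts level within 0.15 rad, origin at most 18 mm above the tray underside; stepped part and loupe upright within 0.1 rad, origin at most 8 mm above it (x of through in the frame of tray_through between 0.006 and 0.053 m and y of through in the frame of tray_through between -0.031 and 0.031 m and angle between through's own y axis and vertical between 1.4208 and 1.7208 rad and z of through in the frame of tray_through below 0.018 m and linear speed of each of through, loupe, stepped, attenuator below 0.02 m/s and angular speed of each of through, loupe, stepped, attenuator below 0.3 rad/s and x of loupe in the frame of tray_loupe between 0.006 and 0.053 m and y of loupe in the frame of tray_loupe between -0.031 and 0.031 m and angle between each of loupe, stepped's own z axis and vertical below 0.1 rad and z of loupe in the frame of tray_loupe below 0.008 m and x of stepped in the frame of tray_stepped between 0.006 and 0.053 m and y of stepped in the frame of tray_stepped between -0.031 and 0.031 m and z of stepped in the frame of tray_stepped below 0.008 m and x of attenuator in the frame of tray_attenuator between 0.006 and 0.053 m and y of attenuator in the frame of tray_attenuator between -0.031 and 0.031 m and angle between attenuator's own y axis and vertical between 1.4208 and 1.7208 rad and z of attenuator in the frame of tray_attenuator below 0.018 m); the robot touches nothing.
It fails at once if a part is dropped or thrown into its bay (moves faster than 0.7 m/s there, a fall of over 25 mm) ((x of through in the frame of tray_through between -0.01 and 0.066 m and y of through in the frame of tray_through between -0.045 and 0.045 m and height (world z) of through below 0.035 m and linear speed of through above 0.7 m/s) or (x of loupe in the frame of tray_loupe between -0.01 and 0.066 m and y of loupe in the frame of tray_loupe between -0.045 and 0.045 m and height (world z) of loupe below 0.035 m and linear speed of loupe above 0.7 m/s) or (x of stepped in the frame of tray_stepped between -0.01 and 0.066 m and y of stepped in the frame of tray_stepped between -0.045 and 0.045 m and height (world z) of stepped below 0.035 m and linear speed of stepped above 0.7 m/s) or (x of attenuator in the frame of tray_attenuator between -0.01 and 0.066 m and y of attenuator in the frame of tray_attenuator between -0.045 and 0.045 m and height (world z) of attenuator below 0.035 m and linear speed of attenuator above 0.7 m/s)).
It fails at once if the reel of braid is shifted by more than 10 mm (distance of wick_reel from where it was at the start of the episode above 0.01 m).
It fails at once if the roll of tape is shifted by more than 10 mm (distance of tape_reel from where it was at the start of the episode above 0.01 m).
It also fails if it takes over 104 s, if anything falls off the work surface, if the arm or the gripper's body presses on something with over 40 N, if the wrist force passes 120 N, or if a joint passes its speed limit or range.

## Working session

There is one attempt and no reset: what is moved stays moved. The work goes in short steps, Python scripts to look and compute and a tool call to move; the robot and the scene stay as the last step left them, time stands still between calls to the robot, and variables do not carry over. Pictures are saved under pics/ and viewed, at most 16 in all, crops included, and the job is handed in when it is done.

Besides the shell and the picture viewer there is one more tool, called after "Request:" in YAML: its name, and indented under it one key for each argument. jog_arm: Moves the arm, as the interface text tells. Its arguments: {"type":"object","properties":{"deltas":{"type":"array","items":{"type":"object","properties":{"gripper":{"type":"number"},"offset":{"type":"array","items":{"type":"number"}},"rotation":{"type":"array","items":{"type":"number"}}}}},"newtons":{"type":"number"}},"required":["deltas"]}

```bash
ls; mkdir -p pics
python3 - <<'E'
from workcell import manip, imaging
import cv2
o=manip.get_obs();print({k:o[k] for k in('clock','position','ee_rot','grip_width')},manip.finger_overhang)
for n in('top','side','wrist'):
    cv2.imwrite(f'pics/{n}0.png',imaging.camera(n)); print(n,imaging.camera_model(n))
E
```

```text
pics
{'clock': 0.0, 'position': array([ 0.20173345, -0.59115283,  0.24152665]), 'ee_rot': array([ 9.86511234e-01,  1.63692016e-01, -1.23788811e-04, -7.02007630e-04]), 'grip_width': 1.0012544260614622} 0.011
top {'camera_matrix': array([[430.80215091,   0.        , 257.18951699],
       [  0.        , 430.80215091, 190.60441746],
       [  0.        ,   0.        ,   1.        ]]), 'world_to_cam': array([[ 0.01876054, -0.99982138, -0.0022921 , -0.07722309],
       [ 0.98827362,  0.0181963 ,  0.15160522, -0.5702237 ],
       [-0.15153643, -0.00510942,  0.98843847, -1.06009458],
       [ 0.        ,  0.        ,  0.        ,  1.        ]])}
side {'camera_matrix': array([[375.99105498,   0.        , 255.50742783],
       [  0.        , 375.99105498, 190.12155121],
       [  0.        ,   0.        ,   1.        ]]), 'world_to_cam': array([[ 0.8594623 , -0.51119397, -0.00229859, -0.54723054],
       [ 0.34679066,  0.57973825,  0.73731934, -0.19448803],
       [-0.37558062, -0.6344953 ,  0.67554046, -0.73928901],
       [ 0.        ,  0.        ,  0.        ,  1.        ]])}
wrist {'camera_matrix': array([[300.09028392,   0.        , 258.53403313],
       [  0.        , 300.09028392, 189.54689904],
       [  0.        ,   0.        ,   1.        ]]), 'hand_eye': array([[-1.53915518e-04,  9.63040419e-01,  2.69356878e-01,
         6.79776269e-02],
       [ 9.99999318e-01,  4.60160732e-04, -1.07380949e-03,
        -4.06336511e-04],
       [-1.15806940e-03,  2.69356529e-01, -9.63039833e-01,
        -1.31233979e-01],
       [ 0.00000000e+00,  0.00000000e+00,  0.00000000e+00,
         1.00000000e+00]])}
```

View pics/top0.png

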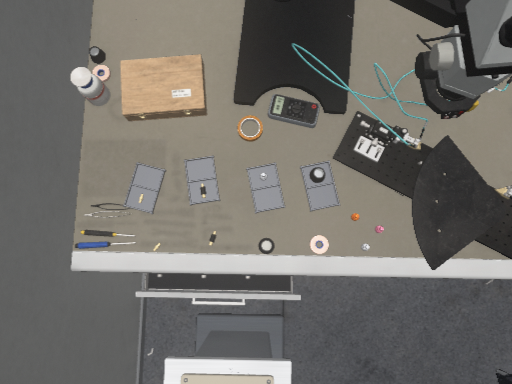

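View pics/side0.png

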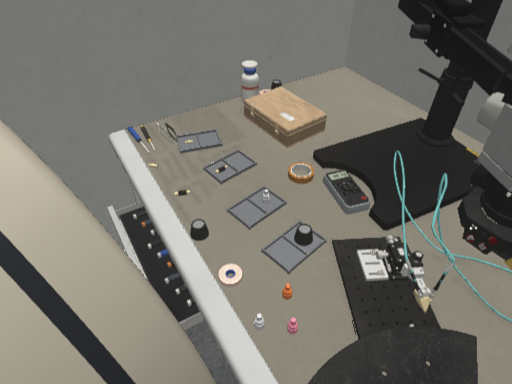

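The top view shows the trays at px (145,188) through, (203,180) attenuator, (266,188) stepped and (320,186) loupe. The loose parts are through (156,247), attenuator (212,238), loupe (266,245) and stepped (366,246). The braid reel is at (319,244), and the orange and pink decoys are at (355,216) and (380,229).

```bash
cat > h.py <<'E'
import numpy as np, cv2
from scipy.spatial.transform import Rotation as R
from workcell import manip, imaging
def ray(name,px,z,obs=None):
    m=imaging.camera_model(name);K=m['camera_matrix']
    d=np.linalg.inv(K)@[px[0],px[1],1.];d=d*[1,-1,-1]
    if name=='wrist':
        T=np.eye(4);T[:3,:3]=R.from_quat(obs['ee_rot']).as_matrix();T[:3,3]=obs['position'];T=T@m['hand_eye']
    else: T=np.linalg.inv(m['world_to_cam'])
    o=T[:3,3];d=T[:3,:3]@d
    return o+d*(z-o[2])/d[2]
def up(name,img,x0,y0,x1,y1,s): cv2.imwrite('pics/'+name,cv2.resize(img[y0:y1,x0:x1],None,fx=s,fy=s,interpolation=cv2.INTER_CUBIC))
E
python3 - <<'E'
from h import *
im=cv2.imread('pics/top0.png')
for n,p,z in [('through',(156,247),.005),('att',(212,238),.006),('loupe',(266,245),.03),('wick',(319,244),.012),('stepped',(366,246),.03),('orange',(355,216),.03),('pink',(380,229),.03),('tape',(250,128),.019)]: print(n,ray('top',p,z).round(3))
hsv=cv2.cvtColor(im,cv2.COLOR_BGR2HSV)
print([hsv[y,x] for x,y in[(150,178),(203,170),(268,200),(322,198),(230,220)]])
m=cv2.inRange(hsv,(100,30,40),(135,160,140)); m[:150]=0;m[222:]=0;m[:,:115]=0;m[:,345:]=0
m=cv2.morphologyEx(m,cv2.MORPH_CLOSE,np.ones((5,5)))
for c in cv2.findContours(m,0,1)[0]:
    if cv2.contourArea(c)<300: continue
    r=cv2.minAreaRect(c);b=cv2.boxPoints(r)
    w=np.array([ray('top',q,.009) for q in b]);print(r,w.mean(0).round(4),[ (w[i]-w[i-1]).round(3)[:2] for i in(0,1)])
up('c0.png',im,70,140,400,270,2.4)
E
```

```text
through [0.424 0.194 0.005]
att [0.45  0.049 0.006]
loupe [ 0.434 -0.092  0.03 ]
wick [ 0.44  -0.229  0.012]
stepped [ 0.436 -0.346  0.03 ]
orange [ 0.512 -0.319  0.03 ]
pink [ 0.48  -0.382  0.03 ]
tape [ 0.745 -0.044  0.019]
[array([114,   8, 153], dtype=uint8), array([114,   8, 156], dtype=uint8), array([114,   8, 156], dtype=uint8), array([114,   9, 149], dtype=uint8), array([ 20,  35, 145], dtype=uint8)]
```

View pics/c0.png

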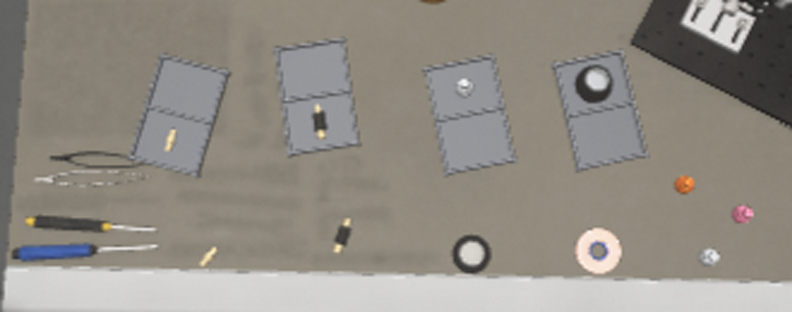

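The crop shows the through and attenuator samples in their trays' front bays, so the rear bays are empty. The stepped and loupe samples are in the rear bays, so the front bays are empty. The loose through lies diagonally near the rail, and the loose attenuator is tilted slightly.

Run:
```python
from h import *
im=cv2.imread('pics/top0.png')
hsv=cv2.cvtColor(im,cv2.COLOR_BGR2HSV)
roi=np.zeros(im.shape[:2],np.uint8);roi[150:222,120:345]=1
m=cv2.inRange(hsv,(95,3,60),(140,120,185))*roi
m=cv2.morphologyEx(cv2.morphologyEx(m,cv2.MORPH_CLOSE,np.ones((5,5))),cv2.MORPH_OPEN,np.ones((5,5)))
for c in cv2.findContours(m,0,1)[0]:
    if cv2.contourArea(c)<300: continue
    b=cv2.boxPoints(cv2.minAreaRect(c))
    w=np.array([ray('top',q,.009)[:2] for q in b]);e=[w[0]-w[1],w[1]-w[2]];L=max(e,key=np.linalg.norm)
    if L[0]<0:L=-L
    u=L/np.linalg.norm(L);ctr=w.mean(0);print('tray',ctr.round(4),[np.linalg.norm(v).round(3) for v in e],'ang',np.degrees(np.arctan2(u[1],u[0])).round(1),'rear',(ctr+.0295*u).round(4),'front',(ctr-.0295*u).round(4))
# lying parts: brass mask
for n,(x,y),z in [('through',(156,247),.005),('att',(212,238),.006)]:
    s=im[y-9:y+10,x-9:x+10].astype(int);h=hsv[y-9:y+10,x-9:x+10]
    d=np.abs(s-np.median(s[:15].reshape(-1,3),0)).sum(2);mm=(d>60).astype(np.uint8)
    mm[(h[:,:,1]<25)&(h[:,:,2]>150)]=0
    k,l,st,cc=cv2.connectedComponentsWithStats(mm);i=l[9,9] or 1+np.argmax(st[1:,4])
    P=np.argwhere(l==i)[:,::-1]+[x-9,y-9]
    W=np.array([ray('top',q,z)[:2] for q in P]);C=W.mean(0);_,S,V=np.linalg.svd(W-C)
    print(n,len(P),C.round(4),'axis deg',np.degrees(np.arctan2(V[0,1],V[0,0])).round(1), 'extent',np.ptp((W-C)@V[0]).round(3),np.ptp((W-C)@V[1]).round(3))
o=manip.get_obs();print(R.from_quat(o['ee_rot']).as_matrix().round(3))
```

```text
tray [ 0.5866 -0.0877] [np.float64(0.078), np.float64(0.12)] ang 11.1 rear [ 0.6155 -0.0821] front [ 0.5576 -0.0934]
tray [0.5801 0.2332] [np.float64(0.123), np.float64(0.078)] ang -12.7 rear [0.6089 0.2267] front [0.5513 0.2397]
tray [ 0.5947 -0.2312] [np.float64(0.078), np.float64(0.121)] ang 12.1 rear [ 0.6235 -0.225 ] front [ 0.5658 -0.2374]
tray [0.6035 0.0824] [np.float64(0.077), np.float64(0.121)] ang 9.9 rear [0.6326 0.0874] front [0.5745 0.0773]
through 23 [0.4257 0.1937] axis deg 141.9 extent 0.023 0.006
att 60 [0.4508 0.0483] axis deg 161.0 extent 0.037 0.014
[[ 0.946  0.323 -0.   ]
 [ 0.323 -0.946  0.001]
 [-0.    -0.001 -1.   ]]
```

Request:
jog_arm:
  deltas:
    - {"gripper":0.5,"offset":[0,0,0],"rotation":[0,0,6.28]}
    - {"gripper":0.5,"offset":[0,0,0],"rotation":[0,0,6.28]}
    - {"gripper":0.5,"offset":[0,0,0],"rotation":[0,0,6.28]}
    - {"gripper":0.5,"offset":[0.0234,-0.0245,0],"rotation":[0,0,0]}
    - {"gripper":0.5,"offset":[0.0234,-0.0245,0],"rotation":[0,0,0]}
    - {"gripper":0.5,"offset":[0.0234,-0.0245,0],"rotation":[0,0,0]}
    - {"gripper":0.5,"offset":[0.0234,-0.0245,0],"rotation":[0,0,0]}
    - {"gripper":0.5,"offset":[0.0234,-0.0245,0],"rotation":[0,0,0]}
    - {"gripper":0.5,"offset":[0.0234,-0.0245,0],"rotation":[0,0,0]}
    - {"gripper":0.5,"offset":[0.0234,-0.0245,0],"rotation":[0,0,0]}
    - {"gripper":0.5,"offset":[0.0234,-0.0245,0],"rotation":[0,0,0]}
    - {"gripper":0.5,"offset":[0.0234,-0.0245,0],"rotation":[0,0,0]}
    - {"gripper":0.5,"offset":[0.0234,-0.0245,0],"rotation":[0,0,0]}
    - {"gripper":0.5,"offset":[0,0,0.028],"rotation":[0,0,0]}
    - {"gripper":0.5,"offset":[0,0,0.028],"rotation":[0,0,0]}
    - {"gripper":0.5,"offset":[0,0,0.028],"rotation":[0,0,0]}
    - {"gripper":0.5,"offset":[0,0,0.028],"rotation":[0,0,0]}
    - {"gripper":0.5,"offset":[0,0,0],"rotation":[0,0,0]}
    - {"gripper":0.5,"offset":[0,0,0],"rotation":[0,0,0]}
  newtons: 30

```text
clock: 2.05
position: [0.4358, -0.3465, 0.1307]
ee_rot: [1.0, -0.0, -0.0, -0.0]
ft_force: [-0.4, 0.4, 0.4]
grip_width: 0.501
grasp_force: 0.0
```

```bash
cat >> h.py <<'E'
def look(name):
    o=manip.get_obs();im=imaging.camera('wrist');cv2.imwrite('pics/'+name,im)
    M=R.from_quat(o['ee_rot']).as_matrix()
    print('t',round(o['clock'],2),'tcp',o['position'].round(4),'yaw',np.degrees(np.arctan2(M[1,0],M[0,0])).round(2),'zax',M[:,2].round(3),'grip',round(o['grip_width'],3))
    return o,im
def tool(o,d):
    "world delta -> tool axes"
    return R.from_quat(o['ee_rot']).as_matrix().T@d
E
python3 -c "
from h import *
look('w1.png')"
```

```text
t 2.05 tcp [ 0.4358 -0.3465  0.1307] yaw -0.0 zax [-0.  0. -1.] grip 0.501
```

View pics/w1.png

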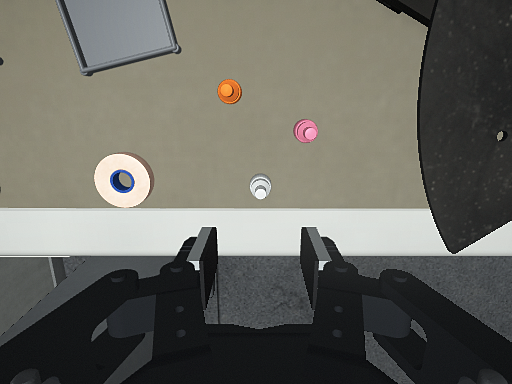

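The wrist view shows the silver part with its nut centred at about (260,185) and its thin top at (261,194), clear of the rail. The orange and pink decoys are well away.

```bash
python3 -c "
from h import *
o=manip.get_obs();im=cv2.imread('pics/w1.png')
hsv=cv2.cvtColor(im,cv2.COLOR_BGR2HSV)
s=im[165:207,235:285].astype(int);d=np.abs(s-np.median(s.reshape(-1,3),0)).sum(2)>45
k,l,st,cc=cv2.connectedComponentsWithStats(d.astype(np.uint8));i=1+np.argmax(st[1:,4]);print(st[i],cc[i]+[235,165])
for p,z in [((260,185),.008),((260.5,194),.035),((230,90),.008)]: print(ray('wrist',p,z,o).round(4))
for p in [(250,185),(270,185),(260,209),(260,255)]: print(ray('wrist',p,.005,o).round(4))
"
```

```text
[ 14   8  23  27 399] [260.12531328 186.11528822]
[ 0.4374 -0.3483  0.008 ]
[ 0.4371 -0.3485  0.035 ]
[ 0.5166 -0.3239  0.008 ]
[ 0.4366 -0.3394  0.005 ]
[ 0.4366 -0.3572  0.005 ]
[ 0.414  -0.3483  0.005 ]
[ 0.3678 -0.3484  0.005 ]
```

Request:
jog_arm:
  deltas:
    - {"gripper":0.5,"offset":[0.0014,0.0019,0.025],"rotation":[0,0,0]}
    - {"gripper":0.5,"offset":[0,0,0.025],"rotation":[0,0,0]}
    - {"gripper":0.5,"offset":[0,0,0.025],"rotation":[0,0,0]}
    - {"gripper":0.5,"offset":[0,0,0.02],"rotation":[0,0,0]}
    - {"gripper":0.5,"offset":[0,0,0.0217],"rotation":[0,0,0]}
    - {"gripper":0.5,"offset":[0,0,0],"rotation":[0,0,0]}
    - {"gripper":0.5,"offset":[0,0,0],"rotation":[0,0,0]}
    - {"gripper":0.1,"offset":[0,0,0],"rotation":[0,0,0]}
    - {"gripper":0.1,"offset":[0,0,0],"rotation":[0,0,0]}
    - {"gripper":0.1,"offset":[0,0,0],"rotation":[0,0,0]}
    - {"gripper":0.1,"offset":[0,0,0],"rotation":[0,0,0]}
    - {"gripper":0.1,"offset":[0,0,0],"rotation":[0,0,0]}
    - {"gripper":0.1,"offset":[0,0,0],"rotation":[0,0,0]}
    - {"gripper":0.1,"offset":[0,0,0],"rotation":[0,0,0]}
    - {"gripper":0.1,"offset":[0,0,0],"rotation":[0,0,0]}
  newtons: 30

```text
clock: 3.6
position: [0.4382, -0.3491, 0.0155]
ee_rot: [1.0, -0.0, 0.001, 0.001]
ft_force: [-1.1, 0.1, 7.6]
grip_width: 0.199
grasp_force: 29.1
```

Request:
jog_arm:
  deltas:
    - {"gripper":0.1,"offset":[0,0,-0.02],"rotation":[0,0,0]}
    - {"gripper":0.1,"offset":[0,0,-0.03],"rotation":[0,0,0]}
    - {"gripper":0.1,"offset":[0,0,-0.03],"rotation":[0,0,0]}
    - {"gripper":0.1,"offset":[0,0,-0.02],"rotation":[0,0,0]}
    - {"gripper":0.1,"offset":[0.0119,-0.0255,0],"rotation":[0,0,0]}
    - {"gripper":0.1,"offset":[0.0119,-0.0255,0],"rotation":[0,0,0]}
    - {"gripper":0.1,"offset":[0.0119,-0.0255,0],"rotation":[0,0,0]}
    - {"gripper":0.1,"offset":[0.0119,-0.0255,0],"rotation":[0,0,0]}
    - {"gripper":0.1,"offset":[0.0119,-0.0255,0],"rotation":[0,0,0]}
    - {"gripper":0.1,"offset":[0.0119,-0.0255,0],"rotation":[0,0,0]}
    - {"gripper":0.1,"offset":[0.0119,-0.0255,0],"rotation":[0,0,0]}
    - {"gripper":0.1,"offset":[0.0119,-0.0255,0],"rotation":[0,0,0]}
    - {"gripper":0.1,"offset":[0.0119,-0.0255,0],"rotation":[0,0,0]}
    - {"gripper":0.1,"offset":[0.0119,-0.0255,0],"rotation":[0,0,0]}
    - {"gripper":0.1,"offset":[0,0,0],"rotation":[0,0,-5.5]}
    - {"gripper":0.1,"offset":[0,0,0],"rotation":[0,0,-5.5]}
    - {"gripper":0.1,"offset":[0,0,0],"rotation":[0,0,0]}
    - {"gripper":0.1,"offset":[0,0,0],"rotation":[0,0,0]}

```text
clock: 5.4
position: [0.5564, -0.0937, 0.1141]
ee_rot: [0.996, 0.094, 0.0, 0.0]
ft_force: [-1.2, -0.8, 0.2]
grip_width: 0.199
grasp_force: 29.5
```

```bash
python3 -c "
from h import *
look('w2.png')"
```

```text
t 5.4 tcp [ 0.5564 -0.0937  0.1141] yaw 10.82 zax [ 0.001 -0.    -1.   ] grip 0.199
```

View pics/w2.png

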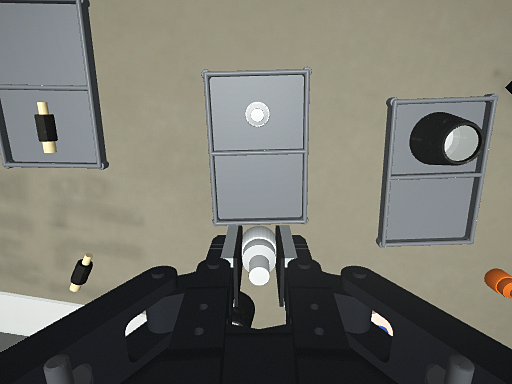

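The part is held upright between the fingers. The empty stepped bay's centre is at about (260,188) px, straight ahead along the tool.

```bash
python3 -c "
from h import *
o=manip.get_obs()
for p in [(260,188),(213,155),(306,153),(303,218),(217,221)]: print(ray('wrist',p,.006,o).round(4))
# other: loupe tray front bay, att loose, att tray
for p in [(431,209),(81,272),(42,42)]: print(ray('wrist',p,.006,o).round(4))
"
```

```text
[ 0.5589 -0.0944  0.006 ]
[ 0.5788 -0.0522  0.006 ]
[ 0.5944 -0.1251  0.006 ]
[ 0.5398 -0.1353  0.006 ]
[ 0.5234 -0.0639  0.006 ]
[ 0.5679 -0.2397  0.006 ]
[0.4523 0.0484 0.006 ]
[0.6374 0.0822 0.006 ]
```

Request:
jog_arm:
  deltas:
    - {"gripper":0.1,"offset":[0.002,0,0.025],"rotation":[0,0,0]}
    - {"gripper":0.1,"offset":[0,0,0.025],"rotation":[0,0,0]}
    - {"gripper":0.1,"offset":[0,0,0.02],"rotation":[0,0,0]}
    - {"gripper":0.1,"offset":[0,0,0.012],"rotation":[0,0,0]}
    - {"gripper":0.1,"offset":[0,0,0.006],"rotation":[0,0,0]}
    - {"gripper":0.1,"offset":[0,0,0.003],"rotation":[0,0,0]}
    - {"gripper":0.1,"offset":[0,0,0.002],"rotation":[0,0,0]}
    - {"gripper":0.1,"offset":[0,0,0.001],"rotation":[0,0,0]}
    - {"gripper":0.1,"offset":[0,0,0],"rotation":[0,0,0]}
    - {"gripper":0.1,"offset":[0,0,0],"rotation":[0,0,0]}

```text
clock: 6.45
position: [0.5585, -0.0931, 0.02]
ee_rot: [0.995, 0.096, 0.0, 0.0]
ft_force: [-0.1, 0.3, 0.7]
grip_width: 0.194
grasp_force: 29.5
```

Request:
jog_arm:
  deltas:
    - {"gripper":0.1,"offset":[0,0,0.001],"rotation":[0,0,0]}
    - {"gripper":0.1,"offset":[0,0,0],"rotation":[0,0,0]}
    - {"gripper":0.22,"offset":[0,0,0],"rotation":[0,0,0]}
    - {"gripper":0.26,"offset":[0,0,0],"rotation":[0,0,0]}
    - {"gripper":0.32,"offset":[0,0,0],"rotation":[0,0,0]}
    - {"gripper":0.38,"offset":[0,0,0],"rotation":[0,0,0]}
    - {"gripper":0.38,"offset":[0,0,0],"rotation":[0,0,0]}
    - {"gripper":0.38,"offset":[0,0,-0.01],"rotation":[0,0,0]}
    - {"gripper":0.38,"offset":[0,0,-0.03],"rotation":[0,0,0]}
    - {"gripper":0.38,"offset":[0,0,-0.04],"rotation":[0,0,0]}
    - {"gripper":0.38,"offset":[0,0,-0.03],"rotation":[0,0,0]}
    - {"gripper":0.38,"offset":[0,0,0],"rotation":[0,0,0]}

```text
clock: 7.65
position: [0.5609, -0.0932, 0.1341]
ee_rot: [0.995, 0.096, 0.004, 0.001]
ft_force: [-0.2, 0.3, 0.3]
grip_width: 0.383
grasp_force: 0.0
```

```bash
python3 -c "
from h import *
look('w3.png')"
```

```text
t 7.65 tcp [ 0.5609 -0.0932  0.1341] yaw 11.0 zax [ 0.008 -0.002 -1.   ] grip 0.383
```

View pics/w3.png

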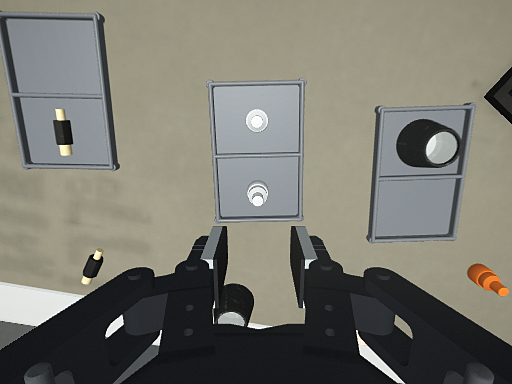

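The stepped adapter stands upright in the middle of its bay, at (258,192) px. The loupe is next.

Request:
jog_arm:
  deltas:
    - {"gripper":0.72,"offset":[-0.025,-0.005,0],"rotation":[0,0,0]}
    - {"gripper":0.72,"offset":[-0.025,-0.005,0],"rotation":[0,0,0]}
    - {"gripper":0.72,"offset":[-0.025,-0.005,0],"rotation":[0,0,0]}
    - {"gripper":0.72,"offset":[-0.025,-0.005,0],"rotation":[0,0,0]}
    - {"gripper":0.72,"offset":[-0.025,-0.005,0],"rotation":[0,0,0]}
    - {"gripper":0.72,"offset":[0,0,0],"rotation":[0,0,0]}
    - {"gripper":0.72,"offset":[0,0,0],"rotation":[0,0,0]}

```text
clock: 8.4
position: [0.4305, -0.0925, 0.1284]
ee_rot: [0.995, 0.096, -0.0, 0.0]
ft_force: [0.9, 0.2, 0.3]
grip_width: 0.721
grasp_force: 0.0
```

```bash
python3 -c "
from h import *
o,im=look('w4.png')
g=im.max(2); m=(g<75).astype(np.uint8); m[215:]=0
m=cv2.morphologyEx(m,cv2.MORPH_OPEN,np.ones((3,3)))
k,l,st,cc=cv2.connectedComponentsWithStats(m)
for i in range(1,k):
    if st[i,4]>200: print(st[i],cc[i].round(1),ray('wrist',cc[i],.017,o).round(4))
"
```

```text
t 8.4 tcp [ 0.4305 -0.0925  0.1284] yaw 10.98 zax [-0. -0. -1.] grip 0.721
[416   0  17  99 575] [424.5  47.3] [ 0.5614 -0.1925  0.017 ]
[ 86 116  23  28 416] [ 97.1 130.3] [0.4542 0.0429 0.017 ]
[ 236  156   46   51 1055] [258.9 175.5] [ 0.4424 -0.0904  0.017 ]
```

View pics/w4.png

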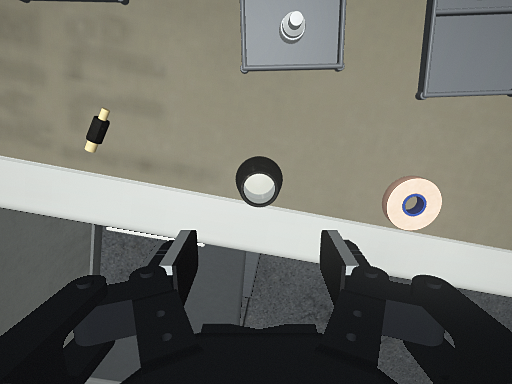

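The loupe is at (259,180) px, with its white top disc at (259,187) and its far base edge at row 156. The reel is well to its right.

```bash
python3 -c "
from h import *
o=manip.get_obs()
M=R.from_quat(o['ee_rot']).as_matrix()
c=ray('wrist',(258.9,156.5),.001,o)-.021*M[:,0];print(c.round(4))
print(ray('wrist',(259,187.5),.034,o).round(4))
print((ray('wrist',(236,178),.012,o)-ray('wrist',(281.5,178),.012,o)).round(4))
print('tool',tool(o,c-o['position']).round(4))
"
```

```text
[ 0.4354 -0.0918  0.001 ]
[ 0.4375 -0.0914  0.034 ]
[-0.0073  0.0379  0.    ]
tool [0.0044 0.0002 0.1275]
```

Request:
jog_arm:
  deltas:
    - {"gripper":0.72,"offset":[0.0055,0,0.025],"rotation":[0,0,0]}
    - {"gripper":0.72,"offset":[0,0,0.025],"rotation":[0,0,0]}
    - {"gripper":0.72,"offset":[0,0,0.025],"rotation":[0,0,0]}
    - {"gripper":0.72,"offset":[0,0,0.02],"rotation":[0,0,0]}
    - {"gripper":0.72,"offset":[0,0,0.015],"rotation":[0,0,0]}
    - {"gripper":0.72,"offset":[0,0,0],"rotation":[0,0,0]}
    - {"gripper":0.72,"offset":[0,0,0],"rotation":[0,0,0]}
    - {"gripper":0.4,"offset":[0,0,0],"rotation":[0,0,0]}
    - {"gripper":0.4,"offset":[0,0,0],"rotation":[0,0,0]}
    - {"gripper":0.4,"offset":[0,0,0],"rotation":[0,0,0]}
    - {"gripper":0.4,"offset":[0,0,0],"rotation":[0,0,0]}
    - {"gripper":0.4,"offset":[0,0,0],"rotation":[0,0,0]}
    - {"gripper":0.4,"offset":[0,0,0],"rotation":[0,0,0]}
    - {"gripper":0.4,"offset":[0,0,0],"rotation":[0,0,0]}
  newtons: 35

```text
clock: 9.85
position: [0.437, -0.0915, 0.0197]
ee_rot: [0.995, 0.096, 0.001, 0.0]
ft_force: [-1.0, -0.3, 5.4]
grip_width: 0.411
grasp_force: 34.2
```

Request:
jog_arm:
  deltas:
    - {"gripper":0.4,"offset":[0,0,-0.01],"rotation":[0,0,0]}
    - {"gripper":0.4,"offset":[0,0,-0.02],"rotation":[0,0,0]}
    - {"gripper":0.4,"offset":[0,0,-0.03],"rotation":[0,0,0]}
    - {"gripper":0.4,"offset":[0,0,-0.02],"rotation":[0,0,0]}
    - {"gripper":0.4,"offset":[0.0125,0.0211,0],"rotation":[0,0,0]}
    - {"gripper":0.4,"offset":[0.0125,0.0211,0],"rotation":[0,0,0]}
    - {"gripper":0.4,"offset":[0.0125,0.0211,0],"rotation":[0,0,0]}
    - {"gripper":0.4,"offset":[0.0125,0.0211,0],"rotation":[0,0,0]}
    - {"gripper":0.4,"offset":[0.0125,0.0211,0],"rotation":[0,0,0]}
    - {"gripper":0.4,"offset":[0.0125,0.0211,0],"rotation":[0,0,0]}
    - {"gripper":0.4,"offset":[0.0125,0.0211,0],"rotation":[0,0,0]}
    - {"gripper":0.4,"offset":[0.0125,0.0211,0],"rotation":[0,0,0]}
    - {"gripper":0.4,"offset":[0,0,0],"rotation":[0,0,-1]}
    - {"gripper":0.4,"offset":[0,0,0],"rotation":[0,0,0]}

```text
clock: 11.25
position: [0.5665, -0.2379, 0.0992]
ee_rot: [0.995, 0.105, 0.0, -0.0]
ft_force: [-0.5, 0.3, -0.6]
grip_width: 0.406
grasp_force: 34.6
```

```bash
python3 -c "
from h import *
look('w5.png')"
```

```text
t 11.25 tcp [ 0.5665 -0.2379  0.0992] yaw 12.01 zax [ 0.  0. -1.] grip 0.406
```

View pics/w5.png

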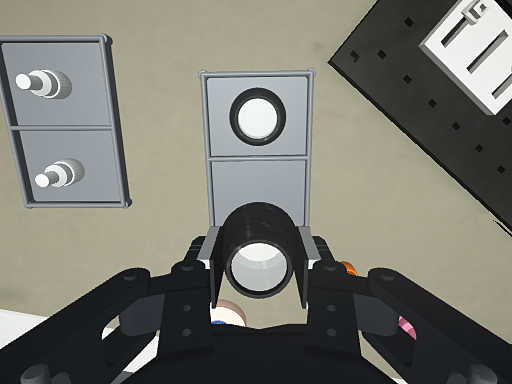

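The loupe is held upright and lined up with the front bay, whose divider is at row 158, columns 207–310.

Request:
jog_arm:
  deltas:
    - {"gripper":0.4,"offset":[0,0,0.02],"rotation":[0,0,0]}
    - {"gripper":0.4,"offset":[0,0,0.025],"rotation":[0,0,0]}
    - {"gripper":0.4,"offset":[0,0,0.015],"rotation":[0,0,0]}
    - {"gripper":0.4,"offset":[0,0,0.01],"rotation":[0,0,0]}
    - {"gripper":0.4,"offset":[0,0,0.004],"rotation":[0,0,0]}
    - {"gripper":0.4,"offset":[0,0,0.0015],"rotation":[0,0,0]}
    - {"gripper":0.4,"offset":[0,0,0],"rotation":[0,0,0]}
    - {"gripper":0.4,"offset":[0,0,0],"rotation":[0,0,0]}

```text
clock: 12.1
position: [0.567, -0.2382, 0.0239]
ee_rot: [0.995, 0.105, 0.001, 0.0]
ft_force: [-0.3, 0.1, -0.6]
grip_width: 0.412
grasp_force: 34.6
```

Request:
jog_arm:
  deltas:
    - {"gripper":0.4,"offset":[0,0,0.0005],"rotation":[0,0,0]}
    - {"gripper":0.4,"offset":[0,0,0.0005],"rotation":[0,0,0]}
    - {"gripper":0.4,"offset":[0,0,0],"rotation":[0,0,0]}

```text
clock: 12.4
position: [0.5668, -0.2381, 0.0229]
ee_rot: [0.995, 0.104, 0.0, 0.0]
ft_force: [-0.5, -0.1, 5.4]
grip_width: 0.41
grasp_force: 35.5
```

Request:
jog_arm:
  deltas:
    - {"gripper":0.43,"offset":[0,0,0],"rotation":[0,0,0]}
    - {"gripper":0.47,"offset":[0,0,0],"rotation":[0,0,0]}
    - {"gripper":0.52,"offset":[0,0,0],"rotation":[0,0,0]}
    - {"gripper":0.6,"offset":[0,0,0],"rotation":[0,0,0]}
    - {"gripper":0.6,"offset":[0,0,0],"rotation":[0,0,0]}
    - {"gripper":0.6,"offset":[0,0,-0.01],"rotation":[0,0,0]}
    - {"gripper":0.6,"offset":[0,0,-0.03],"rotation":[0,0,0]}
    - {"gripper":0.6,"offset":[0,0,-0.04],"rotation":[0,0,0]}
    - {"gripper":0.6,"offset":[0,0,-0.03],"rotation":[0,0,0]}
    - {"gripper":0.6,"offset":[0,0,0],"rotation":[0,0,0]}

```text
clock: 13.4
position: [0.5691, -0.2387, 0.1379]
ee_rot: [0.995, 0.105, 0.004, 0.002]
ft_force: [0.1, -0.0, -0.2]
grip_width: 0.602
grasp_force: 0.0
```

```bash
python3 -c "
from h import *
o,im=look('w6.png');up('w6c.png',im,130,40,390,240,2)
d=np.array([.451,.0485,.125])-o['position'];print(tool(o,d).round(4))"
```

```text
t 13.4 tcp [ 0.5691 -0.2387  0.1379] yaw 12.0 zax [ 0.008 -0.003 -1.   ] grip 0.602
[-0.0559 -0.3055  0.0111]
```

View pics/w6c.png

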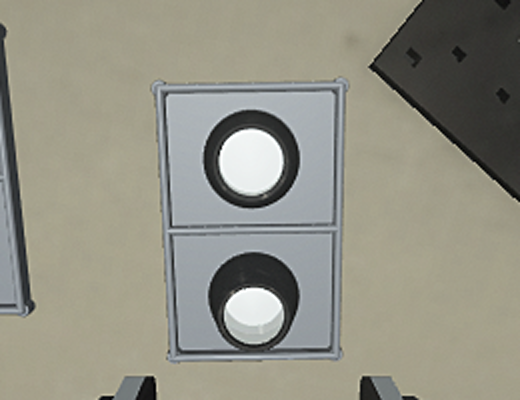

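The loupe stands upright in the front bay. The attenuator is next.

Request:
jog_arm:
  deltas:
    - {"gripper":0.5,"offset":[-0.0056,-0.0305,0.001],"rotation":[0,0,0]}
    - {"gripper":0.5,"offset":[-0.0056,-0.0305,0.001],"rotation":[0,0,0]}
    - {"gripper":0.5,"offset":[-0.0056,-0.0305,0.001],"rotation":[0,0,0]}
    - {"gripper":0.5,"offset":[-0.0056,-0.0305,0.001],"rotation":[0,0,0]}
    - {"gripper":0.5,"offset":[-0.0056,-0.0305,0.001],"rotation":[0,0,0]}
    - {"gripper":0.5,"offset":[-0.0056,-0.0305,0.001],"rotation":[0,0,0]}
    - {"gripper":0.5,"offset":[-0.0056,-0.0305,0.001],"rotation":[0,0,0]}
    - {"gripper":0.5,"offset":[-0.0056,-0.0305,0.001],"rotation":[0,0,0]}
    - {"gripper":0.5,"offset":[-0.0056,-0.0305,0.001],"rotation":[0,0,0]}
    - {"gripper":0.5,"offset":[-0.0056,-0.0305,0.001],"rotation":[0,0,0]}
    - {"gripper":0.5,"offset":[0,0,0],"rotation":[0,0,7.75]}
    - {"gripper":0.5,"offset":[0,0,0],"rotation":[0,0,7.75]}
    - {"gripper":0.5,"offset":[0,0,0],"rotation":[0,0,7.75]}
    - {"gripper":0.5,"offset":[0,0,0],"rotation":[0,0,7.75]}
    - {"gripper":0.5,"offset":[0,0,0],"rotation":[0,0,0]}
    - {"gripper":0.5,"offset":[0,0,0],"rotation":[0,0,0]}

```text
clock: 15.05
position: [0.4479, 0.0487, 0.1217]
ee_rot: [0.987, -0.163, -0.0, 0.0]
ft_force: [-0.4, 0.2, -0.3]
grip_width: 0.502
grasp_force: 0.0
```

```bash
cat >> h.py <<'E'
def lying(o,im,box,z,thr):
    x0,y0,x1,y1=box;s=im[y0:y1,x0:x1].astype(int)
    d=(np.abs(s-np.median(s.reshape(-1,3),0)).sum(2)>thr).astype(np.uint8)
    k,l,st,cc=cv2.connectedComponentsWithStats(d);i=1+np.argmax(st[1:,4])
    P=np.argwhere(l==i)[:,::-1]+[x0,y0]
    W=np.array([ray('wrist',q,z,o)[:2] for q in P]);C=W.mean(0);V=np.linalg.svd(W-C,full_matrices=False)[2]
    mid=C+sum(V[j]*(((W-C)@V[j]).max()+((W-C)@V[j]).min())/2 for j in(0,1))
    print('px',P.mean(0).round(1),len(P),'C',C.round(4),'mid',mid.round(4),'ang',np.degrees(np.arctan2(V[0,1],V[0,0])).round(1),'ext',np.ptp((W-C)@V[0]).round(4),np.ptp((W-C)@V[1]).round(4))
    print('tool',tool(o,np.r_[mid,z]-o['position']).round(4))
E
python3 -c "
from h import *
o,im=look('w7.png');lying(o,im,(220,140,300,225),.006,70)"
```

```text
t 15.05 tcp [0.4479 0.0487 0.1217] yaw -18.77 zax [-0.001 -0.    -1.   ] grip 0.502
px [257.  183.8] 563 C [0.4518 0.0486] mid [0.4518 0.0487] ang 161.7 ext 0.0395 0.0137
tool [ 0.0038 -0.0013  0.1157]
```

View pics/w7.png

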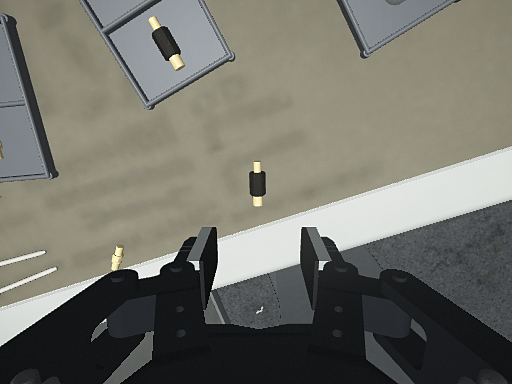

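The attenuator is at (257,184) px, lined up with the jaws. Its measured size of 39.5×13.7 mm matches the spec.

Request:
jog_arm:
  deltas:
    - {"gripper":0.5,"offset":[0.0038,-0.0013,0.025],"rotation":[0,0,0]}
    - {"gripper":0.5,"offset":[0,0,0.025],"rotation":[0,0,0]}
    - {"gripper":0.5,"offset":[0,0,0.025],"rotation":[0,0,0]}
    - {"gripper":0.5,"offset":[0,0,0.02],"rotation":[0,0,0]}
    - {"gripper":0.5,"offset":[0,0,0.013],"rotation":[0,0,0]}
    - {"gripper":0.5,"offset":[0,0,0],"rotation":[0,0,0]}
    - {"gripper":0.5,"offset":[0,0,0],"rotation":[0,0,0]}
    - {"gripper":0.05,"offset":[0,0,0],"rotation":[0,0,0]}
    - {"gripper":0.05,"offset":[0,0,0],"rotation":[0,0,0]}
    - {"gripper":0.05,"offset":[0,0,0],"rotation":[0,0,0]}
    - {"gripper":0.05,"offset":[0,0,0],"rotation":[0,0,0]}
    - {"gripper":0.05,"offset":[0,0,0],"rotation":[0,0,0]}
    - {"gripper":0.05,"offset":[0,0,0],"rotation":[0,0,0]}
    - {"gripper":0.05,"offset":[0,0,0],"rotation":[0,0,0]}
    - {"gripper":0.05,"offset":[0,0,0],"rotation":[0,0,0]}
  newtons: 30

```text
clock: 16.6
position: [0.4531, 0.0487, 0.015]
ee_rot: [0.986, -0.165, 0.001, -0.0]
ft_force: [-1.4, 0.3, 6.9]
grip_width: 0.13
grasp_force: 29.3
```

Request:
jog_arm:
  deltas:
    - {"gripper":0.05,"offset":[0,0,-0.015],"rotation":[0,0,0]}
    - {"gripper":0.05,"offset":[0,0,-0.03],"rotation":[0,0,0]}
    - {"gripper":0.05,"offset":[0,0,-0.03],"rotation":[0,0,0]}
    - {"gripper":0.05,"offset":[0,0,-0.02],"rotation":[0,0,0]}
    - {"gripper":0.05,"offset":[0.0199,-0.0118,0],"rotation":[0,0,0]}
    - {"gripper":0.05,"offset":[0.0199,-0.0118,0],"rotation":[0,0,0]}
    - {"gripper":0.05,"offset":[0.0199,-0.0118,0],"rotation":[0,0,0]}
    - {"gripper":0.05,"offset":[0.0199,-0.0118,0],"rotation":[0,0,0]}
    - {"gripper":0.05,"offset":[0.0199,-0.0118,0],"rotation":[0,0,0]}
    - {"gripper":0.05,"offset":[0.0199,-0.0118,0],"rotation":[0,0,0]}
    - {"gripper":0.05,"offset":[0.0199,-0.0118,0],"rotation":[0,0,0]}
    - {"gripper":0.05,"offset":[0.0199,-0.0118,0],"rotation":[0,0,0]}
    - {"gripper":0.05,"offset":[0,0,0],"rotation":[0,0,-7.25]}
    - {"gripper":0.05,"offset":[0,0,0],"rotation":[0,0,-7.25]}
    - {"gripper":0.05,"offset":[0,0,0],"rotation":[0,0,-7.25]}
    - {"gripper":0.05,"offset":[0,0,0],"rotation":[0,0,-7.25]}
    - {"gripper":0.05,"offset":[0,0,0],"rotation":[0,0,0]}
    - {"gripper":0.05,"offset":[0,0,0],"rotation":[0,0,0]}

```text
clock: 18.4
position: [0.6336, 0.0861, 0.1092]
ee_rot: [0.996, 0.085, 0.0, -0.0]
ft_force: [-0.3, 0.2, 0.4]
grip_width: 0.128
grasp_force: 29.5
```

```bash
python3 -c "
from h import *
look('w8.png')"
```

```text
t 18.4 tcp [0.6336 0.0861 0.1092] yaw 9.78 zax [ 0.  0. -1.] grip 0.128
```

View pics/w8.png

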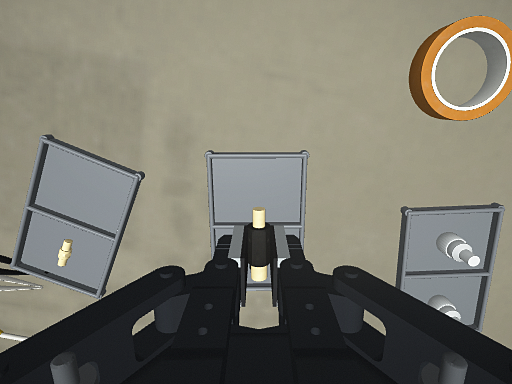

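The attenuator is held level and aligned with the rear bay, whose far rim is at row 154 and divider at row 226. The through tray's rear bay is centred near (88,182) px.

```bash
python3 -c "
from h import *
o=manip.get_obs()
r=lambda p:ray('wrist',p,.009,o)
a,b=r((257,154)),r((211,227));print(a.round(4),b.round(4),tool(o,a-o['position']).round(4),tool(o,b-o['position']).round(4))
q=[r(p) for p in[(46,138),(141,177),(30,208),(120,240)]];print(np.round(q,4),np.mean(q,0).round(4))
"
```

```text
[0.6648 0.0928 0.009 ] [0.5983 0.1201 0.009 ] [ 0.0318 -0.0013  0.1002] [-0.029  -0.0396  0.1002]
[[0.6495 0.2536 0.009 ]
 [0.6312 0.1801 0.009 ]
 [0.5899 0.2674 0.009 ]
 [0.5737 0.1939 0.009 ]] [0.6111 0.2238 0.009 ]
```

Request:
jog_arm:
  deltas:
    - {"gripper":0.05,"offset":[0,0,0.025],"rotation":[0,0,0]}
    - {"gripper":0.05,"offset":[0,0,0.025],"rotation":[0,0,0]}
    - {"gripper":0.05,"offset":[0,0,0.02],"rotation":[0,0,0]}
    - {"gripper":0.05,"offset":[0,0,0.012],"rotation":[0,0,0]}
    - {"gripper":0.05,"offset":[0,0,0.005],"rotation":[0,0,0]}
    - {"gripper":0.05,"offset":[0,0,0.002],"rotation":[0,0,0]}
    - {"gripper":0.05,"offset":[0,0,0.001],"rotation":[0,0,0]}
    - {"gripper":0.05,"offset":[0,0,0.001],"rotation":[0,0,0]}
    - {"gripper":0.05,"offset":[0,0,0],"rotation":[0,0,0]}

```text
clock: 19.35
position: [0.6339, 0.0862, 0.0187]
ee_rot: [0.996, 0.087, 0.0, 0.0]
ft_force: [0.6, -0.4, 0.7]
grip_width: 0.13
grasp_force: 29.5
```

Request:
jog_arm:
  deltas:
    - {"gripper":0.05,"offset":[0,0,0.001],"rotation":[0,0,0]}
    - {"gripper":0.05,"offset":[0,0,0],"rotation":[0,0,0]}
    - {"gripper":0.16,"offset":[0,0,0],"rotation":[0,0,0]}
    - {"gripper":0.2,"offset":[0,0,0],"rotation":[0,0,0]}
    - {"gripper":0.28,"offset":[0,0,0],"rotation":[0,0,0]}
    - {"gripper":0.35,"offset":[0,0,0],"rotation":[0,0,0]}
    - {"gripper":0.35,"offset":[0,0,0],"rotation":[0,0,0]}
    - {"gripper":0.35,"offset":[0,0,-0.01],"rotation":[0,0,0]}
    - {"gripper":0.35,"offset":[0,0,-0.03],"rotation":[0,0,0]}
    - {"gripper":0.35,"offset":[0,0,-0.04],"rotation":[0,0,0]}
    - {"gripper":0.35,"offset":[0,0,-0.03],"rotation":[0,0,0]}
    - {"gripper":0.35,"offset":[0,0,0],"rotation":[0,0,0]}

```text
clock: 20.55
position: [0.6361, 0.087, 0.133]
ee_rot: [0.996, 0.087, 0.004, -0.0]
ft_force: [0.6, 0.8, 0.5]
grip_width: 0.349
grasp_force: 0.0
```

```bash
python3 -c "
from h import *
o,im=look('w9.png');up('w9c.png',im,130,40,390,240,2)
d=np.array([.4257,.194,.12])-o['position'];print(tool(o,d).round(4))"
```

```text
t 20.55 tcp [0.6361 0.087  0.133 ] yaw 10.0 zax [ 0.008  0.001 -1.   ] grip 0.349
[-0.1887 -0.1419  0.0114]
```

View pics/w9c.png

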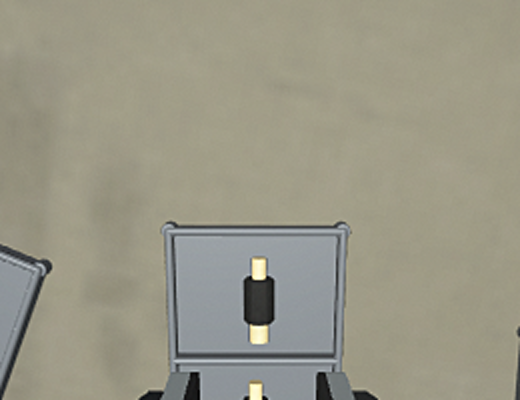

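The attenuator lies flat in its rear bay. The through-adapter is next.

Request:
jog_arm:
  deltas:
    - {"gripper":0.35,"offset":[-0.0189,-0.0142,0.0011],"rotation":[0,0,0]}
    - {"gripper":0.35,"offset":[-0.0189,-0.0142,0.0011],"rotation":[0,0,0]}
    - {"gripper":0.35,"offset":[-0.0189,-0.0142,0.0011],"rotation":[0,0,0]}
    - {"gripper":0.35,"offset":[-0.0189,-0.0142,0.0011],"rotation":[0,0,0]}
    - {"gripper":0.35,"offset":[-0.0189,-0.0142,0.0011],"rotation":[0,0,0]}
    - {"gripper":0.35,"offset":[-0.0189,-0.0142,0.0011],"rotation":[0,0,0]}
    - {"gripper":0.35,"offset":[-0.0189,-0.0142,0.0011],"rotation":[0,0,0]}
    - {"gripper":0.35,"offset":[-0.0189,-0.0142,0.0011],"rotation":[0,0,0]}
    - {"gripper":0.35,"offset":[-0.0189,-0.0142,0.0011],"rotation":[0,0,0]}
    - {"gripper":0.35,"offset":[-0.0189,-0.0142,0.0011],"rotation":[0,0,0]}
    - {"gripper":0.35,"offset":[0,0,0],"rotation":[0,0,8]}
    - {"gripper":0.35,"offset":[0,0,0],"rotation":[0,0,8]}
    - {"gripper":0.35,"offset":[0,0,0],"rotation":[0,0,8]}
    - {"gripper":0.35,"offset":[0,0,0],"rotation":[0,0,8]}
    - {"gripper":0.35,"offset":[0,0,0],"rotation":[0,0,8]}
    - {"gripper":0.35,"offset":[0,0,0],"rotation":[0,0,8]}
    - {"gripper":0.35,"offset":[0,0,0],"rotation":[0,0,0]}
    - {"gripper":0.35,"offset":[0,0,0],"rotation":[0,0,0]}

```text
clock: 22.4
position: [0.4204, 0.1895, 0.1079]
ee_rot: [0.977, -0.213, -0.004, 0.01]
ft_force: [0.0, -0.1, 0.7]
grip_width: 0.348
grasp_force: 0.0
```

```bash
python3 -c "
from h import *
o,im=look('w10.png');lying(o,im,(232,155,285,210),.0045,70)"
```

```text
t 22.4 tcp [0.4204 0.1895 0.1079] yaw -24.6 zax [-0.012 -0.018 -1.   ] grip 0.348
px [261.4 197. ] 870 C [0.4144 0.1872] mid [0.4135 0.1859] ang -135.0 ext 0.0394 0.0347
tool [-0.0044  0.0039  0.1036]
```

View pics/w10.png

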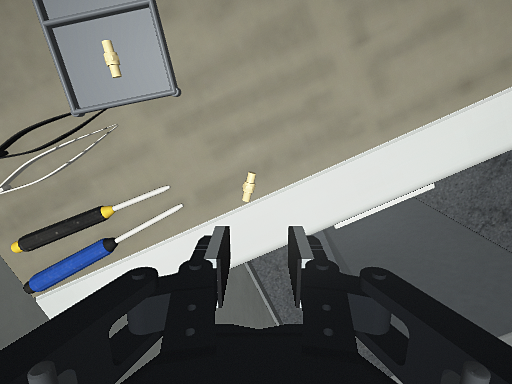

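The through-adapter is at (249,187) px, close to the rail, and the tool's turn stopped about 13° short. I'll check the joints, the part by its brass colour, and the rail height from two views.

Request:
jog_arm:
  deltas:
    - {"gripper":0.35,"offset":[0,0,0],"rotation":[0,0,0]}
    - {"gripper":0.35,"offset":[0,0,0],"rotation":[0,0,0]}

```text
clock: 22.65
position: [0.4214, 0.1883, 0.1083]
ee_rot: [0.977, -0.215, -0.004, 0.01]
ft_force: [0.5, -0.3, -0.2]
grip_width: 0.348
grasp_force: 0.0
```

```bash
python3 -c "
from h import *
o,im=look('w11.png');print(o['joint_pos'].round(3), o['joint_velocities'].round(3))
hsv=cv2.cvtColor(im,cv2.COLOR_BGR2HSV)
def brass(hsv,x0,y0,x1,y1):
    m=np.zeros(hsv.shape[:2],np.uint8);m[y0:y1,x0:x1]=cv2.inRange(hsv,(12,60,120),(32,255,255))[y0:y1,x0:x1]
    k,l,st,cc=cv2.connectedComponentsWithStats(m);i=1+np.argmax(st[1:,4]);return np.argwhere(l==i)[:,::-1]
P=brass(hsv,220,150,290,220);print(len(P),P.mean(0),np.ptp(P,0))
W=np.array([ray('wrist',q,.0045,o)[:2] for q in P]);C=W.mean(0);V=np.linalg.svd(W-C,full_matrices=False)[2]
print(C.round(4),'ang',np.degrees(np.arctan2(V[0,1],V[0,0])).round(1),'ext',np.ptp((W-C)@V[0]).round(4),np.ptp((W-C)@V[1]).round(4),'tool',tool(o,np.r_[C,.0045]-o['position']).round(4))
def edge(im,cols,r0,r1,name,o):
    for c in cols:
        g=im[r0:r1,c].min(1).astype(int);k=np.argmax(np.diff(g));print(name,c,r0+k+.5,np.diff(g).max(),[ray(name,(c,r0+k+.5),z,o)[:2].round(4).tolist() for z in(0,.01)])
edge(im,[150,290,310,350],140,260,'wrist',o)
edge(cv2.imread('pics/top0.png'),[140,160,170],240,262,'top',o)
"
```

```text
t 22.65 tcp [0.4214 0.1883 0.1083] yaw -24.81 zax [-0.012 -0.018 -1.   ] grip 0.348
[-0.183  0.138 -0.362  2.004  0.067  1.029 -2.582] [-0.011 -0.001  0.015 -0.003 -0.    -0.    -0.   ]
168 [247.77380952 188.1547619 ] [13 29]
[0.4269 0.193 ] ang 142.1 ext 0.0243 0.01 tool [ 0.0034 -0.0087  0.1036]
wrist 150 247.5 134 [[0.4136, 0.2933], [0.4165, 0.2878]]
wrist 290 184.5 59 [[0.4138, 0.1606], [0.4167, 0.1607]]
wrist 310 258.5 165 [[0.3436, 0.1713], [0.3494, 0.1709]]
wrist 350 218.5 99 [[0.3641, 0.1258], [0.3691, 0.1273]]
top 140 251.5 64 [[0.4119, 0.2362], [0.4118, 0.2335]]
top 160 251.5 40 [[0.4129, 0.184], [0.4128, 0.1818]]
top 170 253.5 60 [[0.4082, 0.1577], [0.4082, 0.1557]]
```

Joint 7 is at its limit of -2.58. The part is at (0.4269, 0.193) at 142°, and the rail is about flush with the bench. I'll use the half-turned grasp at yaw 142°.

Request:
jog_arm:
  deltas:
    - {"gripper":0.35,"offset":[0,0,-0.01],"rotation":[0,0,-8.4]}
    - {"gripper":0.35,"offset":[0,0,-0.01],"rotation":[0,0,-8.4]}
    - {"gripper":0.35,"offset":[0,0,0],"rotation":[0,0,-8.4]}
    - {"gripper":0.35,"offset":[0,0,0],"rotation":[0,0,-8.4]}
    - {"gripper":0.35,"offset":[0,0,0],"rotation":[0,0,-8.4]}
    - {"gripper":0.35,"offset":[0,0,0],"rotation":[0,0,-8.4]}
    - {"gripper":0.35,"offset":[0,0,0],"rotation":[0,0,-8.4]}
    - {"gripper":0.35,"offset":[0,0,0],"rotation":[0,0,-8.4]}
    - {"gripper":0.35,"offset":[0,0,0],"rotation":[0,0,-8.4]}
    - {"gripper":0.35,"offset":[0,0,0],"rotation":[0,0,-8.4]}
    - {"gripper":0.35,"offset":[0,0,0],"rotation":[0,0,-8.4]}
    - {"gripper":0.35,"offset":[0,0,0],"rotation":[0,0,-8.4]}
    - {"gripper":0.35,"offset":[0,0,0],"rotation":[0,0,-8.4]}
    - {"gripper":0.35,"offset":[0,0,0],"rotation":[0,0,-8.4]}
    - {"gripper":0.35,"offset":[0,0,0],"rotation":[0,0,-8.4]}
    - {"gripper":0.35,"offset":[0,0,0],"rotation":[0,0,-8.4]}
    - {"gripper":0.35,"offset":[0,0,0],"rotation":[0,0,-8.4]}
    - {"gripper":0.35,"offset":[0,0,0],"rotation":[0,0,-8.4]}
    - {"gripper":0.35,"offset":[0,0,0],"rotation":[0,0,0]}
    - {"gripper":0.35,"offset":[0,0,0],"rotation":[0,0,0]}

```text
clock: 24.7
position: [0.4215, 0.1888, 0.1283]
ee_rot: [0.453, 0.892, -0.011, -0.001]
ft_force: [0.0, 0.3, -0.2]
grip_width: 0.351
grasp_force: 0.0
```

```bash
cat >> h.py <<'E'
def goal(xyz,yaw):
    o=manip.get_obs();c=R.from_quat(o['ee_rot']);y=np.radians(yaw)
    G=R.from_matrix(np.array([[np.cos(y),np.sin(y),0],[np.sin(y),-np.cos(y),0],[0,0,-1]]))
    print('tcp',o['position'].round(4),'rot',(c.inv()*G).as_rotvec(degrees=True).round(2),'off before rot',tool(o,np.array(xyz)-o['position']).round(4),'off after rot',(G.inv().apply(np.array(xyz)-o['position'])).round(4),'j7',o['joint_pos'][6].round(2))
E
python3 -c "
from h import *
goal((.4269,.193,.12),142.1)"
```

```text
tcp [0.4215 0.1888 0.1283] rot [ -1.21   0.26 -15.96] off before rot [0.0003 0.007  0.0081] off after rot [-0.0017  0.0066  0.0083] j7 0.04
```

Request:
jog_arm:
  deltas:
    - {"gripper":0.35,"offset":[0,0,0],"rotation":[-0.6,0.13,-7.98]}
    - {"gripper":0.35,"offset":[0,0,0],"rotation":[-0.6,0.13,-7.98]}
    - {"gripper":0.35,"offset":[-0.0017,0.0066,0.0083],"rotation":[0,0,0]}
    - {"gripper":0.35,"offset":[0,0,0],"rotation":[0,0,0]}
    - {"gripper":0.35,"offset":[0,0,0],"rotation":[0,0,0]}

```text
clock: 25.2
position: [0.4266, 0.1934, 0.1195]
ee_rot: [0.324, 0.946, -0.0, -0.001]
ft_force: [-0.2, -0.0, 1.0]
grip_width: 0.351
grasp_force: 0.0
```

```bash
python3 -c "
from h import *
goal((.4269,.193,.0145),142.1)
o,im=look('w12.png')
hsv=cv2.cvtColor(im,cv2.COLOR_BGR2HSV)
m=cv2.inRange(hsv,(12,60,120),(32,255,255));m[:150]=0;m[225:]=0;m[:,:215]=0;m[:,300:]=0
k,l,st,cc=cv2.connectedComponentsWithStats(m);i=1+np.argmax(st[1:,4]);P=np.argwhere(l==i)[:,::-1]
W=np.array([ray('wrist',q,.0045,o)[:2] for q in P]);C=W.mean(0);V=np.linalg.svd(W-C,full_matrices=False)[2]
print(P.mean(0),C.round(4),'ang',np.degrees(np.arctan2(V[0,1],V[0,0])).round(1),'ext',np.ptp((W-C)@V[0]).round(4),np.ptp((W-C)@V[1]).round(4),'tool',tool(o,np.r_[C,.0045]-o['position']).round(4))"
```

```text
tcp [0.4266 0.1934 0.1195] rot [-0.06 -0.05  0.04] off before rot [-6.00e-04 -1.00e-04  1.05e-01] off after rot [-0.0005 -0.0002  0.105 ] j7 0.32
t 25.2 tcp [0.4266 0.1934 0.1195] yaw 142.14 zax [-0.001 -0.    -1.   ] grip 0.351
[258.09558824 190.25      ] [0.427  0.1923] ang -37.0 ext 0.024 0.0094 tool [-0.0011 -0.0005  0.115 ]
```

The second view agrees to within 1 mm, so I'll descend and grip.

Request:
jog_arm:
  deltas:
    - {"gripper":0.35,"offset":[-0.0008,-0.0003,0.025],"rotation":[0,0,0]}
    - {"gripper":0.35,"offset":[0,0,0.025],"rotation":[0,0,0]}
    - {"gripper":0.35,"offset":[0,0,0.025],"rotation":[0,0,0]}
    - {"gripper":0.35,"offset":[0,0,0.018],"rotation":[0,0,0]}
    - {"gripper":0.35,"offset":[0,0,0.012],"rotation":[0,0,0]}
    - {"gripper":0.35,"offset":[0,0,0],"rotation":[0,0,0]}
    - {"gripper":0.35,"offset":[0,0,0],"rotation":[0,0,0]}
    - {"gripper":0,"offset":[0,0,0],"rotation":[0,0,0]}
    - {"gripper":0,"offset":[0,0,0],"rotation":[0,0,0]}
    - {"gripper":0,"offset":[0,0,0],"rotation":[0,0,0]}
    - {"gripper":0,"offset":[0,0,0],"rotation":[0,0,0]}
    - {"gripper":0,"offset":[0,0,0],"rotation":[0,0,0]}
    - {"gripper":0,"offset":[0,0,0],"rotation":[0,0,0]}
    - {"gripper":0,"offset":[0,0,0],"rotation":[0,0,0]}
  newtons: 30

```text
clock: 26.65
position: [0.4278, 0.1928, 0.0155]
ee_rot: [0.322, 0.947, 0.0, 0.0]
ft_force: [0.8, 0.4, 6.1]
grip_width: 0.075
grasp_force: 27.5
```

```bash
python3 -c "
from h import *
goal((.6095,.2255,.0145),167.3)"
```

```text
tcp [0.4278 0.1928 0.0155] rot [  0.04   0.05 -24.91] off before rot [-0.124   0.1368  0.0012] off after rot [-0.17    0.0718  0.001 ] j7 0.23
```

Request:
jog_arm:
  deltas:
    - {"gripper":0,"offset":[0,0,-0.015],"rotation":[0,0,0]}
    - {"gripper":0,"offset":[0,0,-0.03],"rotation":[0,0,0]}
    - {"gripper":0,"offset":[0,0,-0.03],"rotation":[0,0,0]}
    - {"gripper":0,"offset":[0,0,-0.015],"rotation":[0,0,0]}
    - {"gripper":0,"offset":[-0.0155,0.0171,0],"rotation":[0,0,0]}
    - {"gripper":0,"offset":[-0.0155,0.0171,0],"rotation":[0,0,0]}
    - {"gripper":0,"offset":[-0.0155,0.0171,0],"rotation":[0,0,0]}
    - {"gripper":0,"offset":[-0.0155,0.0171,0],"rotation":[0,0,0]}
    - {"gripper":0,"offset":[-0.0155,0.0171,0],"rotation":[0,0,0]}
    - {"gripper":0,"offset":[-0.0155,0.0171,0],"rotation":[0,0,0]}
    - {"gripper":0,"offset":[-0.0155,0.0171,0],"rotation":[0,0,0]}
    - {"gripper":0,"offset":[-0.0155,0.0171,0],"rotation":[0,0,0]}
    - {"gripper":0,"offset":[0,0,0],"rotation":[0,0,-8.3]}
    - {"gripper":0,"offset":[0,0,0],"rotation":[0,0,-8.3]}
    - {"gripper":0,"offset":[0,0,0],"rotation":[0,0,-8.3]}
    - {"gripper":0,"offset":[0,0,0],"rotation":[0,0,0]}
    - {"gripper":0,"offset":[0,0,0],"rotation":[0,0,0]}

```text
clock: 28.35
position: [0.6088, 0.2251, 0.1046]
ee_rot: [0.113, 0.994, -0.0, -0.0]
ft_force: [0.2, -0.1, -0.6]
grip_width: 0.077
grasp_force: 25.7
```

```bash
python3 -c "
from h import *
goal((.6095,.2255,.0195),167.3)
o,im=look('w13.png');up('w13.png',im,0,0,512,384,1)"
```

```text
tcp [0.6088 0.2251 0.1046] rot [-0.02 -0.05 -0.26] off before rot [-0.0007  0.0006  0.0851] off after rot [-0.0006  0.0006  0.0851] j7 0.72
t 28.35 tcp [0.6088 0.2251 0.1046] yaw 167.04 zax [-0.001 -0.    -1.   ] grip 0.077
```

View pics/w13.png

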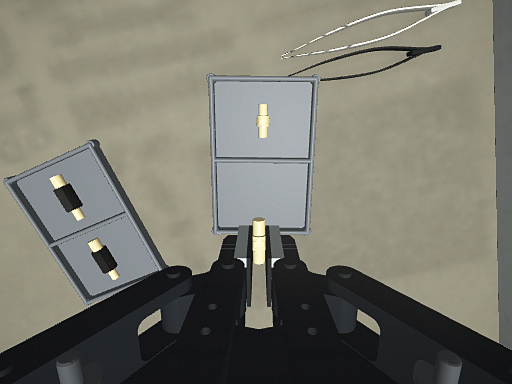

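The through-adapter is held level and lined up with its tray's empty bay at rows 160–232. I'll lower it.

Request:
jog_arm:
  deltas:
    - {"gripper":0,"offset":[0,0,0.025],"rotation":[0,0,0]}
    - {"gripper":0,"offset":[0,0,0.025],"rotation":[0,0,0]}
    - {"gripper":0,"offset":[0,0,0.02],"rotation":[0,0,0]}
    - {"gripper":0,"offset":[0,0,0.009],"rotation":[0,0,0]}
    - {"gripper":0,"offset":[0,0,0.004],"rotation":[0,0,0]}
    - {"gripper":0,"offset":[0,0,0.002],"rotation":[0,0,0]}
    - {"gripper":0,"offset":[0,0,0.001],"rotation":[0,0,0]}
    - {"gripper":0,"offset":[0,0,0],"rotation":[0,0,0]}
    - {"gripper":0,"offset":[0,0,0],"rotation":[0,0,0]}

```text
clock: 29.3
position: [0.6093, 0.2254, 0.0196]
ee_rot: [0.111, 0.994, 0.0, 0.0]
ft_force: [0.1, -0.1, -1.1]
grip_width: 0.075
grasp_force: 25.7
```

Request:
jog_arm:
  deltas:
    - {"gripper":0,"offset":[0,0,0.001],"rotation":[0,0,0]}
    - {"gripper":0,"offset":[0,0,0],"rotation":[0,0,0]}
    - {"gripper":0.1,"offset":[0,0,0],"rotation":[0,0,0]}
    - {"gripper":0.15,"offset":[0,0,0],"rotation":[0,0,0]}
    - {"gripper":0.22,"offset":[0,0,0],"rotation":[0,0,0]}
    - {"gripper":0.3,"offset":[0,0,0],"rotation":[0,0,0]}
    - {"gripper":0.3,"offset":[0,0,0],"rotation":[0,0,0]}
    - {"gripper":0.3,"offset":[0,0,-0.01],"rotation":[0,0,0]}
    - {"gripper":0.3,"offset":[0,0,-0.03],"rotation":[0,0,0]}
    - {"gripper":0.3,"offset":[0,0,-0.04],"rotation":[0,0,0]}
    - {"gripper":0.3,"offset":[0,0,-0.05],"rotation":[0,0,0]}
    - {"gripper":0.3,"offset":[0,0,-0.04],"rotation":[0,0,0]}
    - {"gripper":0.3,"offset":[0,0,0],"rotation":[0,0,0]}
    - {"gripper":0.3,"offset":[0,0,0],"rotation":[0,0,0]}

```text
clock: 30.7
position: [0.6093, 0.2255, 0.1895]
ee_rot: [0.111, 0.994, 0.0, 0.001]
ft_force: [-0.8, 0.3, -1.1]
grip_width: 0.297
grasp_force: 0.0
```

```bash
python3 -c "
from h import *
o,w=look('w14.png');s=imaging.camera('side')
a=cv2.resize(w[60:260,130:390],(390,300));b=cv2.resize(s[120:285,140:354],(390,300))
cv2.imwrite('pics/f.png',np.hstack([a,b]))"
```

```text
t 30.7 tcp [0.6093 0.2255 0.1895] yaw 167.3 zax [ 0.002  0.    -1.   ] grip 0.297
```

View pics/f.png

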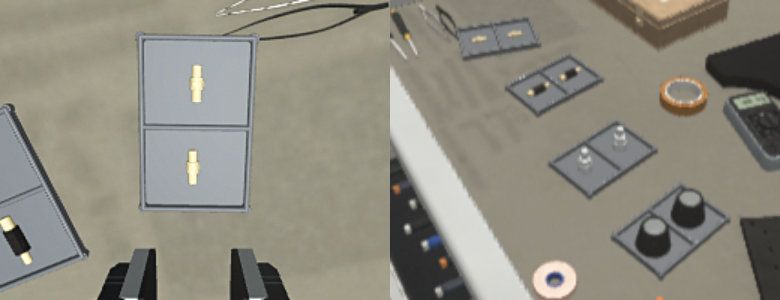

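All four parts now sit in their bays beside matching samples. The tape and the braid reel are where they were, and the gripper is clear.

```bash
python3 -c "
from workcell import workorder
print(workorder.hand_in())"
```

```text
the job is handed in; nothing more can be done
None
```

All four parts are in the empty bays of their matching trays, set down gently and checked by camera, and the job was handed in at about 31 s with no verdict returned.

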